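Load the bedside-round tray at the ward desk

ROBOT

A 7-joint arm with a two-finger parallel gripper is mounted at the origin on the work surface. World frame = base frame: x ahead of the robot, y to its left, z up, the work surface at z = 0. Lengths are in mm, angles in rad, forces in N, time in s.
With the tool pointing down it reaches from about 400 to 875 mm from the base axis. Payload 4.4 kg.
Tool frame: the origin (TCP) lies midway between the tips of the shut fingers; the grasp point (between the pads) lies ctrl.grip_depth behind it (ctrl.grip_depth is the distance from the TCP to the grasp point, in mm); z points along the fingers, y is the line along which they close (so a half turn about z gives the same grasp; the last joint's range is limited). The gripper opens to 85 mm and grips with 20 to 120 N. Pads are 22 mm wide; open, the fingers measure 114 mm over their backs; the gripper's body (76 mm by 85 mm) begins 54 mm behind the grasp point. The pads swing forward as they close: fully open they stand 13 mm farther back than shut.
Start: joints at [1.061, 0.628, 0.038, 1.517, -0.027, 0.996, -0.02], TCP at [279.122, -587.034, 231.313] pointing down, gripper open.
Joint ranges: [-3.06, 3.06], [-0.37, 2.12], [-1.25, 1.32], [0.18, 2.47], [-1.1, 4.24], [0.23, 1.98], [-2.94, 2.94]. Speed limits (rad/s): [2.57, 2.57, 3.14, 3.14, 3.14, 3.14, 3.14].

INTERFACE

Orientations are given as [roll, pitch, yaw] about the fixed x, y, z axes, in that order (R = Rz(yaw) Ry(pitch) Rx(roll)).
In Python, from cell import ctrl gives the robot as it stands.
- The arm moves only by the tool carry_out, never from a script. Its argument "deltas" is one flat list of numbers, 7 for each row, row after row: the turn, a rotation vector about the tool's x, y, z in degrees, then the shift along the tool's x, y, z in m, then the closure, from -1 (fully open) to 1 (shut). In form: [wx, wy, wz, dx, dy, dz, claw, wx, wy, wz, dx, dy, dz, claw, ...]. A call has 1 to 12 rows; each row shifts and turns the commanded pose from where the row before left it, along the tool's axes as they then stand; what a row does not reach is not made up. A row lasts 1/8 s, in which the tool goes at most 62.5 mm and 10.7 degrees, less where a joint would pass 70% of its speed; a pose out of reach is approached as far as the arm can. A call with a gripper value outside its range is refused whole. The fingers move at their own pace and stop on an object; the grip force is fixed at half the most. Time passes only in rows, so rows that do not move let the fingers close. It gives the time, the measured TCP pose, the force, the opening and the grip force at its end, in the units of the state.
- ctrl.read_state(): the state, without advancing time (a new reading comes with each control period).
- ctrl.get_image(name): name is "side" or "top" or "wrist"; returns the picture (420x560x3 uint8, red, green, blue); there is no depth.
- ctrl.calibration(name): a dict with "mtx" (3x3 intrinsics, pixels), "R" (3x3) and "t" (3): a world point X has camera coordinates R X + t. Camera axes: x right, y down, z forward; pixel columns grow to the right and rows downward; lengths in mm; the calibration is good to about 2 mm. The wrist camera is an equidistant fisheye: a pixel r from the principal point sees the ray r / f radians off the axis. A picture is of the moment at which its call begins: read the wrist's pose just before it. calibration takes no time and is no camera call; for the wrist camera it gives the pose at the moment of the call.
- ctrl.finish_job(): hands the job in; it is judged then, once.
The state is a dict: "clock": time; "qpos": joint angles; "qd": joint speeds; "tau": joint torques, N m; "eef_pos": TCP position; "tool_rot": TCP orientation; "force": force on the tool from outside, world axes, zero at the start; "torque": the same for the moment, N m; "width": finger opening in mm; "gripper_force": force on a finger pad.
Only numpy, scipy, OpenCV 4.12 (cv2) and the standard library are available. Lean on these libraries where they do the work, as an engineer would, in place of code of your own. Each camera call takes 0.05 s, during which the arm holds its last target. There are 200 camera calls.

TASK

Load the white tray on the ward desk for the bedside round: put the white roll of medical tape flat over the post of the green spindle insert, stand the blue gel bottle upright in the round cup of the grey insert, lay the white thermometer lengthwise and flat in the yellow bin, and lay the blue pulse oximeter flat in the black-floored pocket of the blue insert, its length along the pocket's. Set each thing down rather than dropping it, in any order. Leave the look-alikes, the brown parcel tape and the white glue bottle with the orange nozzle, where they are on the desk.

Things in the scene. Friction and masses are not known exactly. Their poses are not given: they have to be found in the camera images.
- medical_tape: Roll of white medical tape with a blue core, about 45 g. 56 mm outside diameter, 38 mm hole, 25 mm high, lying flat with its axis upright. Origin: centre of its underside, z along its axis, up.
- gel_bottle: Small light-blue hand-gel bottle with a white cap and a white label band, about 90 g. 42 mm diameter up to a height of 56 mm, then a shoulder tapering to a 25 mm neck at 66 mm; 84 mm high in all, standing. Origin: centre of its underside, z up.
- thermometer: White contact-free thermometer with blue trim, display on top, about 110 g, lying flat. 112 mm long (x from -56 to +56 mm; the last 30 mm, at the lens, is 30 mm wide, 28 mm high); body 38 mm wide (y), 35 mm high. Origin: centre of its underside, x to the lens, z up. Grip it across its width near the origin. Either end may point either way in the bin.
- oximeter: Blue finger-clip pulse oximeter with a red-and-black display on top, about 55 g, lying flat: 58 mm long (x), 34 mm wide (y), 32 mm high. Origin: centre of its underside, x along its length, z up. Either end may point either way in the pocket.
- spindle_insert: Green plate, 138 x 88 x 6 mm, with an upright steel post at its centre, 14 mm in diameter, top 32 mm above the origin; target of the medical tape, whose underside then rests 6 mm above the origin. One of four fixed inserts in the tray's bays; any insert may be in any bay, all have the tray's yaw. Origin: centre of the underside (4 mm above the desk), x along the 138 mm side, z up.
- cup_insert: Grey plate with a round open cup at its centre, target of the gel bottle. Cup: 70 mm inside diameter, 78 outside, rim 26 mm and floor 6 mm above the origin. Fixed in a bay. 138 x 88 mm; origin: centre of the underside, 4 mm above the desk, x along the long side, z up. The tray is a fixed white shell, 292 x 192 mm, its walls 26 mm high over the desk and 4 mm thick.
- bin_insert: Yellow rectangular open bin, target of the thermometer. 138 x 88 mm outside, inside 130 mm (x) by 80 mm (y), rim 18 mm and floor 6 mm above the origin. Fixed in a bay. Origin: centre of the underside, 4 mm above the desk, x along the long side, z up. The tray's 2 x 2 bays are 144 mm apart along x and 94 mm along y, with dividers 4 mm thick and 26 mm high over the desk.
- pocket_insert: Blue block with a rectangular black-floored pocket in its middle, target of the oximeter. 138 x 88 mm outside, top 16 mm above the origin; pocket 82 mm (x) by 60 mm (y), its floor 6 mm above the origin. Fixed in a bay. Origin: centre of the underside, 4 mm above the desk, x along the long side, z up.
- parcel_tape: LOOK-ALIKE, leave it: roll of brown parcel tape with a cardboard core, lying among the things. 56 mm outside diameter, 38 mm hole, 25 mm high, lying flat with its axis upright. Origin: centre of its underside, z along its axis, up.
- glue_bottle: LOOK-ALIKE, leave it: white glue bottle with an orange nozzle and an orange label band, standing among the things. 42 mm diameter up to a height of 56 mm, then a shoulder tapering to a 25 mm neck at 66 mm; 84 mm high in all, standing. Origin: centre of its underside, z up.

How it is judged:
By the outcome, as a careful person would: the job done as asked, in the order asked, and still so for the second after the job is handed in, with the robot touching nothing.
It also fails if it takes over 125 s, if anything falls off the work surface, if the arm or the gripper's body presses on something with over 40 N, if the wrist force passes 120 N, or if a joint passes its speed limit or range.

## Working session

There is one attempt and no reset: what is moved stays moved. The work goes in short steps, Python scripts to look and compute and a tool call to move; the robot and the scene stay as the last step left them, time stands still between calls to the robot, and variables do not carry over. Pictures are saved under pics/ and viewed, at most 14 in all, crops included, and the job is handed in when it is done.

Besides the shell and the picture viewer there is one more tool, called by a JSON object that holds its "name" and its "arguments". carry_out: Moves the arm, as the interface text tells. Its arguments: {"type":"object","properties":{"deltas":{"type":"array"}},"required":["deltas"]}

```bash
ls; mkdir -p pics; python3 - <<'E'
from cell import ctrl
import cv2
s=ctrl.read_state(); print({k:s[k] for k in('clock','eef_pos','tool_rot','width')},ctrl.grip_depth)
for n in('side','top'):
    cv2.imwrite(f'pics/{n}0.png',ctrl.get_image(n)[:,:,::-1])
    c=ctrl.calibration(n); print(n,c)
print(ctrl.calibration('wrist'))
E
```

```text
pics
{'clock': 0.0, 'eef_pos': array([ 278.86633478, -586.46665119,  230.40278465]), 'tool_rot': array([-3.13974976e+00,  2.98873895e-06,  4.43776451e-01]), 'width': 85.24535020029387} 18.700000000000003
side {'mtx': array([[408.58601283,   0.        , 279.18668816],
       [  0.        , 408.58601283, 207.67285362],
       [  0.        ,   0.        ,   1.        ]]), 'R': array([[-0.77709948, -0.62936754,  0.00359175],
       [-0.38628037,  0.47243119, -0.79220972],
       [ 0.49689423, -0.61701319, -0.61023836]]), 't': array([375.50032741, 294.68969632, 566.33943179])}
top {'mtx': array([[487.24343033,   0.        , 286.43105528],
       [  0.        , 487.24343033, 208.53495315],
       [  0.        ,   0.        ,   1.        ]]), 'R': array([[-1.24160353e-01, -9.92261906e-01,  7.19107510e-04],
       [-9.71838325e-01,  1.21458432e-01, -2.01935930e-01],
       [ 2.00285989e-01, -2.57712926e-02, -9.79398470e-01]]), 't': array([ -9.11464963, 560.39673615, 921.97847868])}
{'mtx': array([[325.1922621 ,   0.        , 281.04054845],
       [  0.        , 325.1922621 , 204.69633437],
       [  0.        ,   0.        ,   1.        ]]), 'R': array([[ 0.42988718, -0.90288011, -0.00212847],
       [-0.86294855, -0.41156568,  0.29314416],
       [-0.26555003, -0.12418215, -0.95606588]]), 't': array([-648.38600909,  -38.36089351,  379.59063422])}
```

View pics/top0.png

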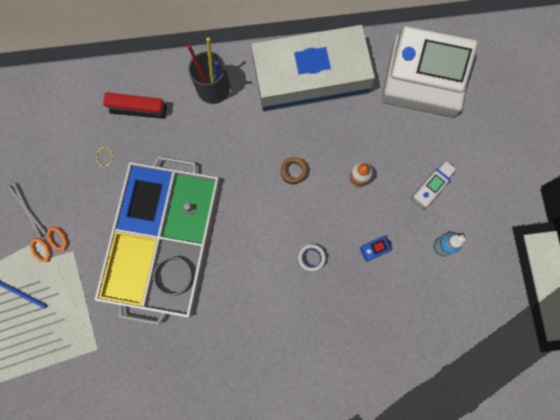

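View pics/side0.png

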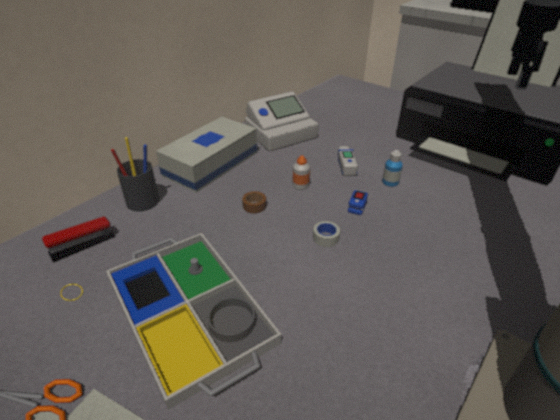

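Top: tray around (157,240), medical tape (312,257), oximeter (376,248), gel bottle (450,243), thermometer (435,185), look-alikes at (294,170) and (361,174). Side: same things, tape (327,235), oximeter (358,202), gel bottle (393,170), thermometer (347,160). I'll enlarge both for accurate pixels.

```bash
python3 - <<'E'
import cv2,numpy as np
def crop(n,x0,x1,y0,y1,k,o):
    im=cv2.resize(cv2.imread(f'pics/{n}0.png')[y0:y1,x0:x1],None,fx=k,fy=k,interpolation=cv2.INTER_CUBIC)
    for x in range(-(-x0//10)*10,x1,10):
        cv2.line(im,((x-x0)*k,0),((x-x0)*k,6 if x%50 else 14),(0,255,255),1)
        if x%20==0: cv2.putText(im,str(x),((x-x0)*k,24),0,.35,(0,255,255),1)
    for y in range(-(-y0//10)*10,y1,10):
        cv2.line(im,(0,(y-y0)*k),(6,(y-y0)*k),(0,255,255),1)
        if y%20==0: cv2.putText(im,str(y),(8,(y-y0)*k+4),0,.35,(0,255,255),1)
    cv2.imwrite(f'pics/{o}.png',im)
crop('top',280,480,150,280,4,'topobj'); crop('side',235,415,140,255,4,'sideobj')
crop('top',85,230,150,325,3,'toptray'); crop('side',100,290,225,400,3,'sidetray')
E
```

```text
(no output)
```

View pics/topobj.png

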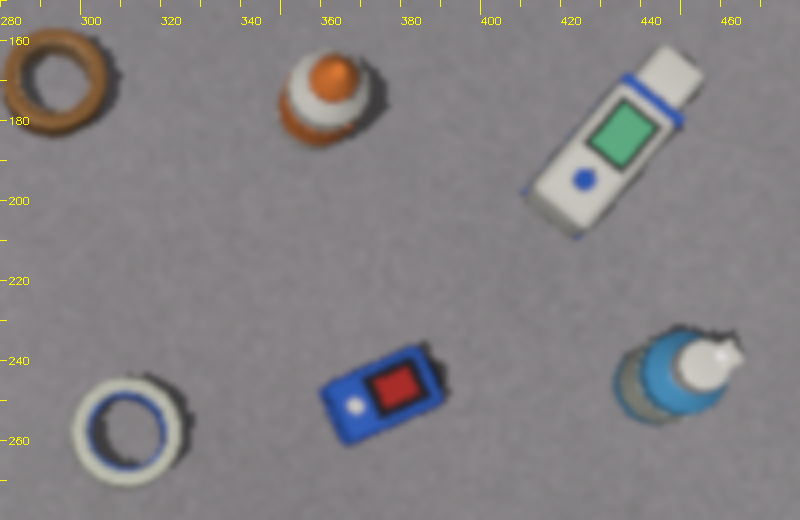

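View pics/sideobj.png

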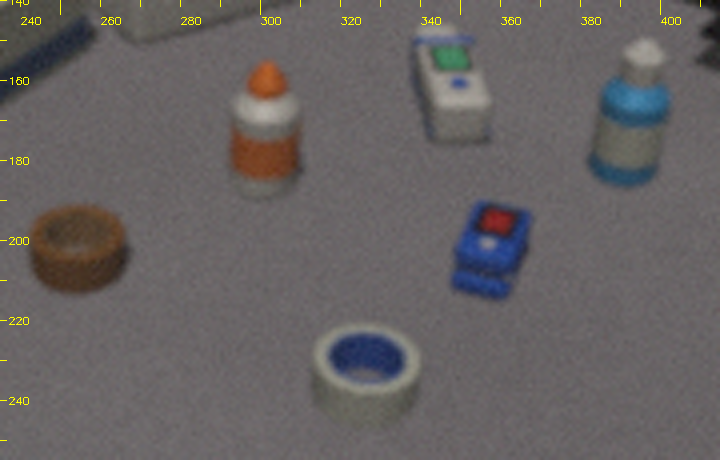

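View pics/toptray.png

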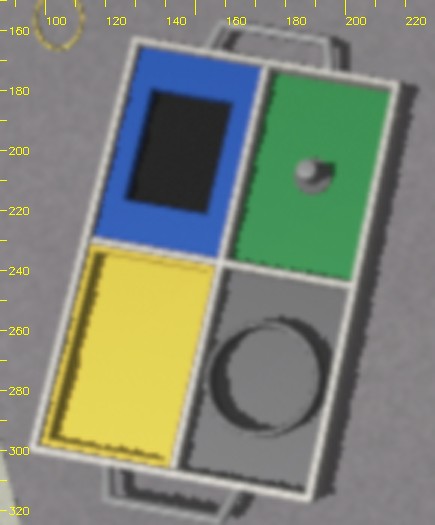

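View pics/sidetray.png

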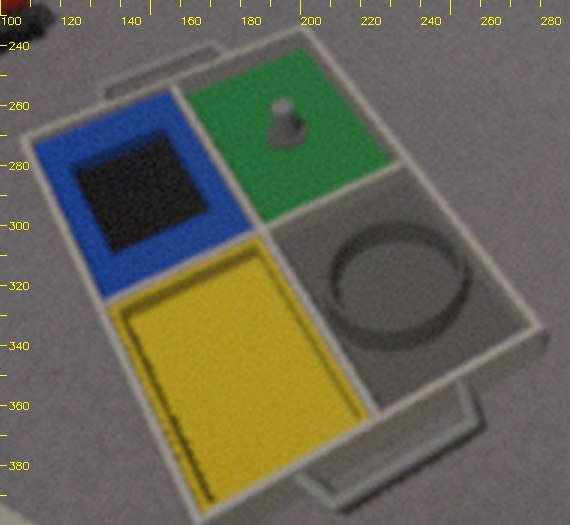

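Pictures show the enlarged features clearly: bays are blue pocket / green spindle at the tray's upper side, yellow bin / grey cup at the lower. I'll triangulate the picked features and fit the tray.

```bash
cat > h.py <<'E'
import numpy as np,cv2
from cell import ctrl
from scipy.optimize import least_squares
C={n:ctrl.calibration(n) for n in('top','side')}
def proj(c,X):
    X=np.atleast_2d(np.asarray(X,float))
    return cv2.projectPoints(X,cv2.Rodrigues(c['R'])[0],c['t'],c['mtx'],None)[0][:,0]
O={'t':(280,150,4),'s':(235,140,4),'tt':(85,150,3),'ss':(100,225,3)}
def px(k,p): x,y,s=O[k]; return np.array([x,y])+(np.array(p)+.5)/s-.5
def tri(pt,ps):
    P=[C[n]['mtx']@np.c_[C[n]['R'],C[n]['t']] for n in('top','side')]
    X=cv2.triangulatePoints(*P,pt.reshape(2,1),ps.reshape(2,1))[:,0]; X=X[:3]/X[3]
    return X.round(1),np.r_[proj(C['top'],X)[0]-pt,proj(C['side'],X)[0]-ps].round(1)
E
python3 - <<'E'
from h import *
for n,a,b in [('oxi disp',(396,389),(495,221)),('oxi btn',(356,406),(488,243)),('th btn',(585,180),(459,83)),('th disp',(621,135),(451,57)),('tape top',(128,431),(367,361)),('cap',(703,366),(645,48)),('ptape',(56,82),(78,236)),('gluetip',(342,70),(267,62))]:
    print(n,*tri(px('t',a),px('s',b)))
for n,a,b in [('post',(308,168),(282,103)),('cup',(268,377),(400,283)),('c1',(397,83),(305,28)),('c2',(135,40),(25,138)),('c3',(310,498),(540,325)),('c4',(35,447),(203,520)),('mid',(220,263),(262,230))]:
    print(n,*tri(px('tt',a),px('ss',b)))
tp=np.array([(397,83),(135,40),(310,498),(35,447),(220,263)]);sp=np.array([(305,28),(25,138),(540,325),(203,520),(262,230)])
L=np.array([(1,-1),(1,1),(-1,-1),(-1,1),(0,0)])*[146,96]
tp=np.array([px('tt',p) for p in tp]);sp=np.array([px('ss',p) for p in sp])
def f(q):
    c,s=np.cos(q[2]),np.sin(q[2]); X=np.c_[L@np.array([[c,s],[-s,c]])+q[:2],np.full(5,q[3])]
    return np.r_[proj(C['top'],X)-tp,proj(C['side'],X)-sp].ravel()
r=least_squares(f,[550,250,0,26]); print('tray',r.x.round(4),r.fun.round(1))
E
```

```text
oxi disp [ 457.8 -254.8   33.7] [ 0.   0.  -0.1 -0. ]
oxi btn [ 451.1 -233.6   33.6] [ 0.2  0.3 -0.5 -0.1]
th btn [ 552.1 -369.    35.8] [ 0.2  0.3 -0.4 -0.1]
th disp [ 572.7 -391.6   37.3] [ 0.3  0.4 -0.6 -0.1]
tape top [ 454.  -118.3   21.9] [ 0.2  0.3 -0.6 -0.1]
cap [ 444.1 -390.7   91.1] [ 0.2  0.4 -0.5 -0.1]
ptape [ 642.5 -105.    22.3] [ 0.   0.  -0.1 -0. ]
gluetip [ 613.1 -243.4   85.3] [ 0.  0. -0. -0.]
post [590.2 122.1  36.2] [ 0.1  0.1 -0.2 -0. ]
cup [452.5 164.   15.8] [ 0.5  0.6 -1.4 -0.3]
c1 [645.5  56.5  23.4] [ 0.5  0.5 -0.9 -0.2]
c2 [699.  236.5  26.5] [ 0.4  0.3 -0.8 -0.2]
c3 [369.5 141.1  25.6] [ 0.2  0.3 -0.7 -0.1]
c4 [425.1 320.4  23.8] [ 0.4  0.4 -1.2 -0.3]
mid [534.3 189.8  22. ] [ 0.2  0.2 -0.5 -0.1]
tray [ 5.355891e+02  1.879425e+02 -2.956000e-01  2.236230e+01] [ 1.9 -0.4  0.5 -0.9  1.8  0.9 -0.2  1.2  1.1 -0.5 -0.4 -1.  -1.9  0.5
  1.   0.6 -1.6  1.9 -0.2 -1.3]
```

{"name": "carry_out", "arguments": {"deltas": [0,0,0,0.036,-0.035,0,-1,0,0,0,0.036,-0.035,0,-1,0,0,0,0.036,-0.035,0,-1,0,0,0,0.036,-0.035,0,-1,0,0,0,0.036,-0.035,0,-1,0,0,0,0.036,-0.035,0,-1,0,0,0,0.036,-0.035,0,-1,0,0,0,0,0,0,-1,0,0,0,0,0,0,-1]}}

```text
clock: 1.23
eef_pos: [401.3, -258.0, 231.2]
tool_rot: [3.141, 0.001, 0.444]
force: [0.2, -0.6, 0.1]
width: 85.6
gripper_force: 0.0
```

```bash
cat >> h.py <<'E'
def shot(name):
    s=ctrl.read_state(); c=ctrl.calibration('wrist'); im=ctrl.get_image('wrist')
    cv2.imwrite(f'pics/{name}.png',im[:,:,::-1]); np.savez(f'pics/{name}.npz',**c)
    print(round(s['clock'],2),s['eef_pos'].round(1),np.degrees(s['tool_rot']).round(2),round(s['width'],1),s['force'].round(1))
def ray(name,p):
    c=np.load(f'pics/{name}.npz'); u=cv2.fisheye.undistortPoints(np.array(p,float).reshape(-1,1,2),c['mtx'],np.zeros(4))[:,0]
    return -c['R'].T@c['t'], np.c_[u,np.ones(len(u))]@c['R']
def at(name,p,z):
    o,d=ray(name,p); return (o+d*((z-o[2])/d[:,2])[:,None])
def wproj(name,X):
    c=np.load(f'pics/{name}.npz'); return cv2.fisheye.projectPoints(np.array(X,float).reshape(-1,1,3),cv2.Rodrigues(c['R'])[0],c['t'],c['mtx'],np.zeros(4))[0][:,0]
E
python3 -c "
from h import *
shot('w1')
im=cv2.resize(cv2.imread('pics/w1.png'),(784,588),interpolation=cv2.INTER_CUBIC); cv2.imwrite('pics/w1b.png',im)"
```

```text
1.23 [ 401.3 -258.   231.2] [1.7998e+02 3.0000e-02 2.5430e+01] 85.6 [ 0.2 -0.6  0.1]
```

View pics/w1b.png

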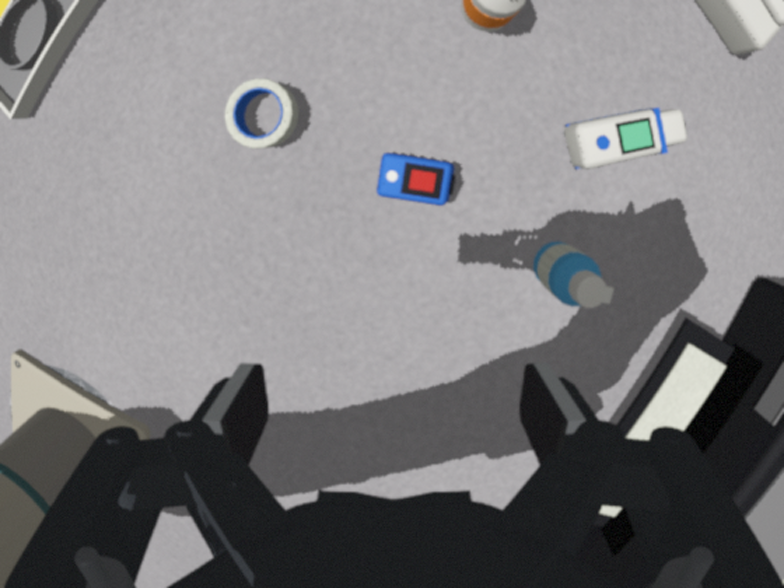

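Wrist view: tape (259,112), oximeter display (422,181)/button (392,177), thermometer button (603,142)/display (636,136), gel bottle cap (590,288) (in 1.4x pixels). Joint triangulation and model fit.

```bash
python3 - <<'E'
from h import *
w=lambda p:(np.array(p)+.5)/1.4-.5
print('oxi z32',at('w1',[w(p) for p in[(422,181),(392,177),(388,153),(453,164),(447,204),(380,193)]],32).round(1))
print('th z35',at('w1',[w(p) for p in[(603,142),(636,136),(569,127),(658,110),(668,152),(583,165)]],35).round(1))
print('th lens z28',at('w1',[w(p) for p in[(682,111),(686,140)]],28).round(1))
print('tape z25',at('w1',[w((259,112))],25).round(1))
print('bottle neck z66', at('w1',[w((583,280))],66).round(1),'cap84',at('w1',[w((597,292))],84).round(1))
def top(p,z):
    c=C['top'];d=np.linalg.inv(c['mtx'])@np.r_[px('t',p),1];d=c['R'].T@d;o=-c['R'].T@c['t'];return (o+d*(z-o[2])/d[2]).round(1)
print('top: th rear',top((533,186),35),top((583,228),35),'front',top((628,75),35),top((683,122),35),'lens',top((667,45),28),top((704,76),28))
print('top: oxi',top((320,392),32),top((421,346),32),top((445,400),32),top((350,444),32),top((396,389),32),top((356,406),32))
print('top: tape',top((128,431),25),'bottle',top((684,372),56),top((703,366),75))
E
```

```text
oxi z32 [[ 457.6 -254.    32. ]
 [ 450.6 -232.5   32. ]
 [ 465.7 -222.1   32. ]
 [ 479.5 -269.1   32. ]
 [ 450.3 -278.6   32. ]
 [ 435.9 -229.6   32. ]]
th z35 [[ 552.8 -367.2   35. ]
 [ 573.2 -391.4   35. ]
 [ 548.2 -336.2   35. ]
 [ 604.3 -400.1   35. ]
 [ 578.7 -425.4   35. ]
 [ 527.7 -360.4   35. ]]
th lens z28 [[ 621.  -425.9   28. ]
 [ 600.8 -441.5   28. ]]
tape z25 [[ 454.7 -116.9   25. ]]
bottle neck z66 [[ 449.  -391.2   66. ]] cap84 [[ 447.5 -396.6   84. ]]
top: th rear [ 553.  -341.8   35. ] [ 528.  -363.4   35. ] front [ 605.6 -401.6   35. ] [ 577.1 -425.3   35. ] lens [ 621.  -427.6   28. ] [ 601.9 -443.7   28. ]
top: oxi [ 461.3 -216.6   32. ] [ 478.2 -271.3   32. ] [ 449.4 -278.8   32. ] [ 433.4 -227.5   32. ] [ 458.  -255.1   32. ] [ 452.  -233.6   32. ]
top: tape [ 454.5 -117.7   25. ] bottle [ 446.3 -393.3   56. ] [ 446.3 -396.3   75. ]
```

{"name": "carry_out", "arguments": {"deltas": [0,0,0,0.036,-0.0347,0,-1,0,0,0,0.036,-0.0347,0,-1,0,0,0,0.0366,-0.0348,0,-1,0,0,-9.5,0,0,0.02,-1,0,0,-9.5,0,0,0.02,-1,0,0,-9.5,0,0,0.02,-1,0,0,-9.5,0,0,0.02,-1,0,0,-9.5,0,0,0.02,-1,0,0,0,0,0,0.02,-1,0,0,0,0,0,0,-1,0,0,0,0,0,0,-1]}}

```text
clock: 2.65
eef_pos: [455.2, -117.8, 111.7]
tool_rot: [3.141, 0.0, 1.271]
force: [-0.3, 0.1, -0.0]
width: 85.3
gripper_force: 0.0
```

```bash
python3 -c "
from h import *
shot('w2')
im=cv2.resize(cv2.imread('pics/w2.png'),(784,588),interpolation=cv2.INTER_CUBIC); cv2.imwrite('pics/w2b.png',im)
print(wproj('w2',[454.6,-117.3,25])*1.4)"
```

```text
2.65 [ 455.2 -117.8  111.7] [1.7996e+02 2.0000e-02 7.2830e+01] 85.3 [-0.3  0.1 -0. ]
[[392.66001669 295.28824214]]
```

View pics/w2b.png

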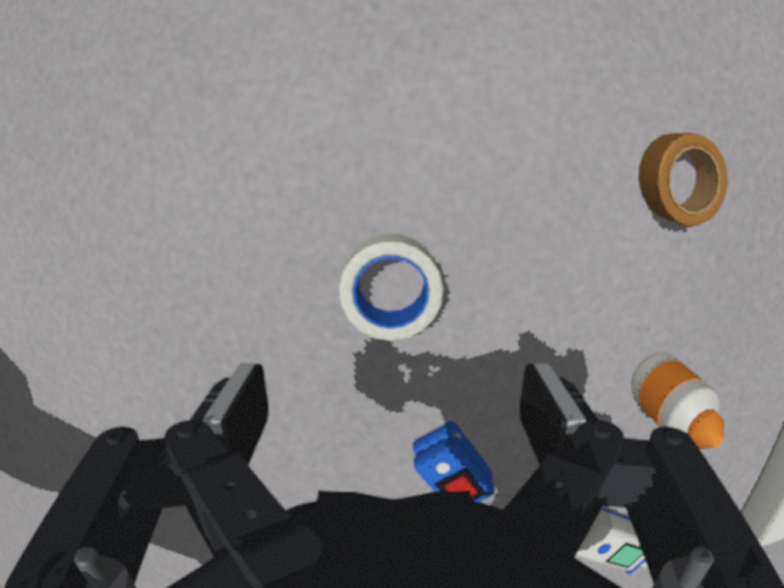

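Tape ring at (391,290), within 2 mm of prediction, midway between the pads. Descend and grip.

{"name": "carry_out", "arguments": {"deltas": [0,0,0,0.001,0,0.035,-1,0,0,0,0,0,0.035,-1,0,0,0,0,0,0.025,-1,0,0,0,0,0,0.016,-1,0,0,0,0,0,0,1,0,0,0,0,0,0,1,0,0,0,0,0,0,1,0,0,0,0,0,0,1,0,0,0,0,0,0,1]}}

```text
clock: 3.82
eef_pos: [455.4, -116.3, 3.2]
tool_rot: [3.141, 0.001, 1.272]
force: [-1.5, -0.2, 6.5]
width: 53.9
gripper_force: 63.2
```

{"name": "carry_out", "arguments": {"deltas": [0,0,0,0,0,-0.02,1,0,0,0,0,0,-0.04,1,0,0,0,0.02,0.004,-0.04,1,0,0,0,0.035,0.008,-0.01,1,0,0,0,0.035,0.008,0,1,0,0,0,0.035,0.008,0,1,0,0,0,0.035,0.008,0,1,0,0,0,0.035,0.008,0,1,0,0,0,0.035,0.008,0,1,0,0,0,0.025,0.005,0,1,0,0,0,0.0128,0.0018,0,1,0,0,0,0,0,0,1]}}

```text
clock: 5.32
eef_pos: [589.6, 123.5, 111.9]
tool_rot: [-3.141, 0.0, 1.274]
force: [-0.3, 0.2, -0.2]
width: 54.0
gripper_force: 63.4
```

```bash
python3 -c "
from h import *
shot('w3')
im=cv2.resize(cv2.imread('pics/w3.png'),(784,588),interpolation=cv2.INTER_CUBIC); cv2.imwrite('pics/w3b.png',im)
a=-.2956;c,s=np.cos(a),np.sin(a)
T=lambda x,y,z:[535.6+c*x-s*y,188+s*x+c*y,z]
for p in [(72,-47,36),(146,-96,26),(146,96,26),(0,-96,26),(0,0,26),(-146,96,26),(72+41,47+30,20),(72-41,47+30,20),(72-41,47-30,20),(72+41,47-30,20)]: print(p,(wproj('w3',T(*p))*1.4).round(0))"
```

```text
5.33 [589.6 123.5 111.9] [-1.7994e+02  1.0000e-02  7.3010e+01] 54.0 [-0.3  0.2 -0.2]
(72, -47, 36) [[397. 304.]]
(146, -96, 26) [[524. 377.]]
(146, 96, 26) [[542.  30.]]
(0, -96, 26) [[273. 378.]]
(0, 0, 26) [[258. 212.]]
(-146, 96, 26) [[41. 74.]]
(113, 77, 20) [[478.  62.]]
(31, 77, 20) [[317.  62.]]
(31, 17, 20) [[318. 176.]]
(113, 17, 20) [[477. 176.]]
```

View pics/w3b.png

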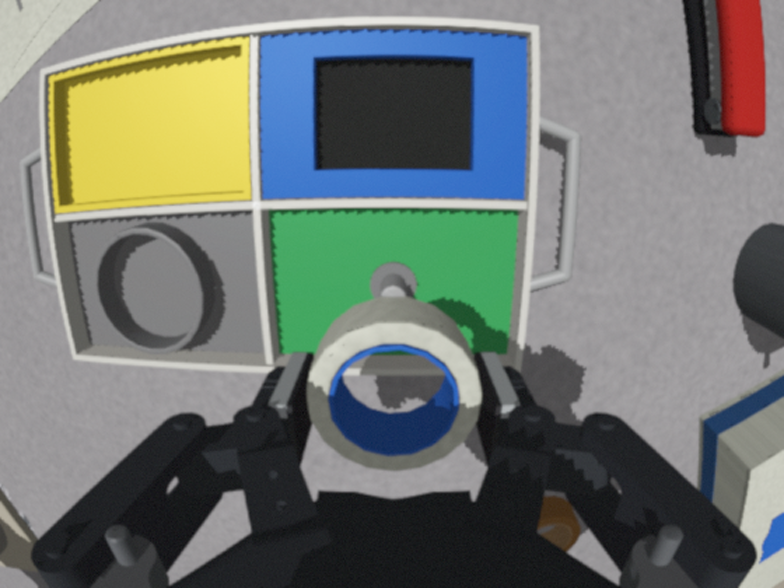

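```bash
python3 -c "
from h import *
w=lambda p:(np.array(p)+.5)/1.4-.5
print(at('w3',[w((395,393))],133.7))
print('post',at('w3',[w((393,297))],36), 'tape w2',at('w2',[w((391.5,291))],25))
a=-.2956;c,s=np.cos(a),np.sin(a)
P=at('w3',[w(p) for p in [(539,26),(41,70),(258,206)]],26)
Q=at('w3',[w(p) for p in [(473,58),(315,58),(316,169),(473,169)]],20)
print(P.round(1),Q.round(1),Q.mean(0))
for x,y in((146,96),(-146,96),(0,0)): print(535.6+c*x-s*y,188+s*x+c*y)
"
```

```text
[[591.02496773 127.87340315 133.7       ]]
post [[589.7753789  126.59613714  36.        ]] tape w2 [[ 454.65005642 -114.70732135   25.        ]]
[[702.2 240.1  26. ]
 [424.2 325.1  26. ]
 [536.4 191.   26. ]] [[664.3 231.6  20. ]
 [587.5 255.   20. ]
 [570.5 199.2  20. ]
 [647.7 175.6  20. ]] [617.49503516 215.34573904  20.        ]
703.233751212742 237.3044161748673
423.8985135632105 322.3680688549617
535.6 188.0
```

Tray, post and held tape agree to about 1–2 mm; lower the tape over the post (seen at (393,297)).

{"name": "carry_out", "arguments": {"deltas": [0,0,0,-0.0014,0,0.03,1,0,0,0,0,0,0.03,1,0,0,0,0,0,0.02,1,0,0,0,0,0,0.01,1,0,0,0,0,0,0.006,1,0,0,0,0,0,0,1,0,0,0,0,0,0,1]}}

```text
clock: 6.25
eef_pos: [589.8, 121.6, 16.3]
tool_rot: [3.141, -0.0, 1.273]
force: [-0.1, -0.1, -0.2]
width: 54.0
gripper_force: 63.4
```

{"name": "carry_out", "arguments": {"deltas": [0,0,0,0,0,0.001,1,0,0,0,0,0,0.001,1,0,0,0,0,0,0,1]}}

```text
clock: 6.62
eef_pos: [589.2, 121.4, 13.6]
tool_rot: [-3.141, 0.001, 1.273]
force: [-0.6, 0.7, -0.8]
width: 54.0
gripper_force: 63.4
```

{"name": "carry_out", "arguments": {"deltas": [0,0,0,0,0,0.001,1,0,0,0,0,0,0,1,0,0,0,0,0,0,1]}}

```text
clock: 7.0
eef_pos: [589.4, 121.4, 13.3]
tool_rot: [-3.141, 0.001, 1.273]
force: [-1.3, -1.1, 4.6]
width: 54.2
gripper_force: 64.0
```

Contact felt; release and lift.

{"name": "carry_out", "arguments": {"deltas": [0,0,0,0,0,0,0.0,0,0,0,0,0,0,-0.4,0,0,0,0,0,0,-0.6,0,0,0,0,0,0,-0.6,0,0,0,0,0,-0.01,-0.6,0,0,0,0,0,-0.03,-0.6,0,0,0,0,0,-0.04,-0.6,0,0,0,0,0,-0.03,-1,0,0,0,0,0,0,-1,0,0,0,0,0,0,-1]}}

```text
clock: 8.25
eef_pos: [589.0, 121.1, 122.5]
tool_rot: [-3.14, 0.001, 1.273]
force: [-0.6, 0.9, 0.2]
width: 85.1
gripper_force: 0.0
```

```bash
python3 -c "
from h import *
shot('w4')
im=cv2.resize(cv2.imread('pics/w4.png'),(784,588),interpolation=cv2.INTER_CUBIC)[:420]; cv2.imwrite('pics/w4b.png',im)
a=-.2956
s=ctrl.read_state();p=s['eef_pos'];y=s['tool_rot'][2]
d=np.array([457,-249])-p[:2];print('dx,dy',np.cos(y)*d[0]+np.sin(y)*d[1],np.sin(y)*d[0]-np.cos(y)*d[1])
"
```

```text
8.25 [589.  121.1 122.5] [-1.7993e+02  7.0000e-02  7.2930e+01] 85.1 [-0.6  0.9  0.2]
dx,dy -392.39338806940674 -17.28013261607711
```

View pics/w4b.png

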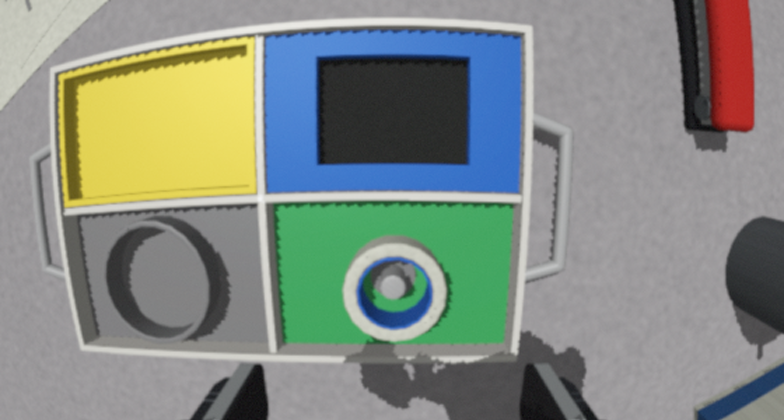

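Tape sits flat over the post at (393,288). Next: the oximeter.

{"name": "carry_out", "arguments": {"deltas": [0,0,0,-0.049,-0.002,0,-1,0,0,0,-0.049,-0.002,0,-1,0,0,0,-0.049,-0.002,0,-1,0,0,0,-0.049,-0.002,0,-1,0,0,0,-0.049,-0.002,0,-1,0,0,0,-0.049,-0.002,0,-1,0,0,0,-0.049,-0.002,0,-1,0,0,0,-0.049,-0.003,0,-1,0,0,-8.5,0,0,0,-1,0,0,-8.5,0,0,0,-1,0,0,-8.5,0,0,0,-1,0,0,-8.3,0,0,0,-1]}}

```text
clock: 9.8
eef_pos: [457.3, -248.0, 121.8]
tool_rot: [-3.139, -0.002, 1.868]
force: [0.1, 0.7, 0.0]
width: 85.7
gripper_force: 0.0
```

{"name": "carry_out", "arguments": {"deltas": [0,0,0,0,0,0.02,-1,0,0,0,0,0,0,-1]}}

```text
clock: 10.05
eef_pos: [456.4, -247.8, 101.0]
tool_rot: [-3.137, -0.003, 1.863]
force: [0.3, -0.2, -0.4]
width: 85.2
gripper_force: 0.0
```

```bash
python3 - <<'E'
from h import *
shot('w5')
im=cv2.imread('pics/w5.png'); cv2.imwrite('pics/w5b.png',cv2.resize(im[100:320,150:400],None,fx=2.5,fy=2.5,interpolation=cv2.INTER_CUBIC))
hsv=cv2.cvtColor(im,cv2.COLOR_BGR2HSV)
# red display of the oximeter
m=(((hsv[...,0]<8)|(hsv[...,0]>172))&(hsv[...,1]>140)&(hsv[...,2]>90)).astype(np.uint8)
n,l,st,ce=cv2.connectedComponentsWithStats(m)
for i in range(1,n):
    if st[i,4]>60: print('red',st[i],ce[i],at('w5',[ce[i]],32).round(1))
print('pred corners', wproj('w5',[[457+x*np.cos(-1.279)-y*np.sin(-1.279),-249+x*np.sin(-1.279)+y*np.cos(-1.279),32] for x,y in((29,17),(29,-17),(-29,-17),(-29,17))]).round(0))
E
```

```text
10.05 [ 456.4 -247.8  101. ] [-179.74   -0.18  106.74] 85.2 [ 0.3 -0.2 -0.4]
red [271 216  22  26 567] [281.44444444 228.47795414] [[ 458.2 -253.9   32. ]]
pred corners [[305. 259.]
 [258. 259.]
 [256. 181.]
 [307. 181.]]
```

View pics/w5b.png

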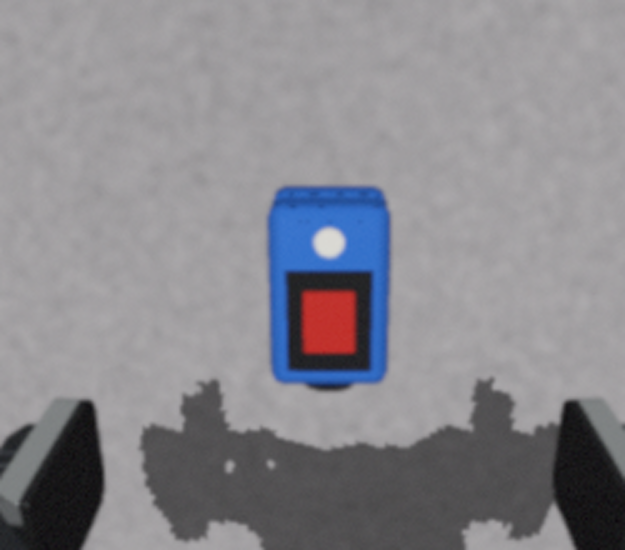

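Oximeter is aligned and centred between the pads at full-image (281,217). Descend and grip.

{"name": "carry_out", "arguments": {"deltas": [0,0,0,0,0,0.035,-1,0,0,0,0,0,0.035,-1,0,0,0,0,0,0.018,-1,0,0,0,0,0,0.006,-1,0,0,0,0,0,0,1,0,0,0,0,0,0,1,0,0,0,0,0,0,1,0,0,0,0,0,0,1,0,0,0,0,0,0,1,0,0,0,0,0,0,1]}}

```text
clock: 11.35
eef_pos: [458.5, -248.7, 9.9]
tool_rot: [-3.141, 0.001, 1.863]
force: [-0.9, 0.9, 6.7]
width: 32.6
gripper_force: 60.7
```

{"name": "carry_out", "arguments": {"deltas": [0,0,0,0,0,-0.02,1,0,0,0,0,0,-0.04,1,0,0,0,0,0,-0.04,1,0,0,0,0,0,0,1]}}

```text
clock: 11.85
eef_pos: [460.0, -249.1, 111.7]
tool_rot: [3.138, 0.004, 1.862]
force: [-0.5, 0.2, -1.3]
width: 33.0
gripper_force: 60.0
```

```bash
python3 - <<'E'
from h import *
s=ctrl.read_state();p=s['eef_pos'];y=s['tool_rot'][2]; print(np.degrees(s['tool_rot']))
for a,X in (('pocket',(618.1,212)),):
    d=np.array(X)-p[:2];print(a,'dx,dy',np.cos(y)*d[0]+np.sin(y)*d[1],np.sin(y)*d[0]-np.cos(y)*d[1])
E
```

```text
[179.80662061   0.23438827 106.69999884]
pocket dx,dy 396.2461750870451 283.9595645572597
```

{"name": "carry_out", "arguments": {"deltas": [0,0,0,0.02,0.014,0,1,0,0,0,0.036,0.026,0,1,0,0,0,0.038,0.027,0,1,0,0,0,0.038,0.027,0,1,0,0,0,0.038,0.027,0,1,0,0,0,0.038,0.027,0,1,0,0,0,0.038,0.027,0,1,0,0,0,0.038,0.027,0,1,0,0,0,0.038,0.027,0,1,0,0,0,0.036,0.026,0,1,0,0,0,0.024,0.018,0,1,0,0,0,0.014,0.011,0,1]}}

```text
clock: 13.35
eef_pos: [615.5, 214.2, 107.4]
tool_rot: [-3.139, -0.0, 1.865]
force: [-0.2, -0.3, -0.9]
width: 32.8
gripper_force: 60.0
```

{"name": "carry_out", "arguments": {"deltas": [0,0,-9.4,0,0,0,1,0,0,-9.4,0,0,0,1,0,0,-9.4,0,0,0,1,0,0,-9.4,0,0,0,1,0,0,-9.4,0,0,0,1,0,0,-9.4,0,0,0,1,0,0,0,0,0,0,1,0,0,0,0,0,0,1]}}

```text
clock: 14.35
eef_pos: [615.9, 211.9, 108.1]
tool_rot: [-3.14, -0.001, 2.844]
force: [0.2, -0.2, -1.2]
width: 33.1
gripper_force: 59.9
```

```bash
python3 - <<'E'
from h import *
shot('w6')
im=cv2.resize(cv2.imread('pics/w6.png'),(784,588),interpolation=cv2.INTER_CUBIC); cv2.imwrite('pics/w6b.png',im)
s=ctrl.read_state();p=s['eef_pos'];y=s['tool_rot'][2]
d=np.array((618.1,212))-p[:2];print('dx,dy',np.cos(y)*d[0]+np.sin(y)*d[1],np.sin(y)*d[0]-np.cos(y)*d[1])
E
```

```text
14.35 [615.9 211.9 108.1] [-1.7990e+02 -7.0000e-02  1.6294e+02] 33.1 [ 0.2 -0.2 -1.2]
dx,dy -2.071493521909743 0.49219011676204105
```

View pics/w6b.png

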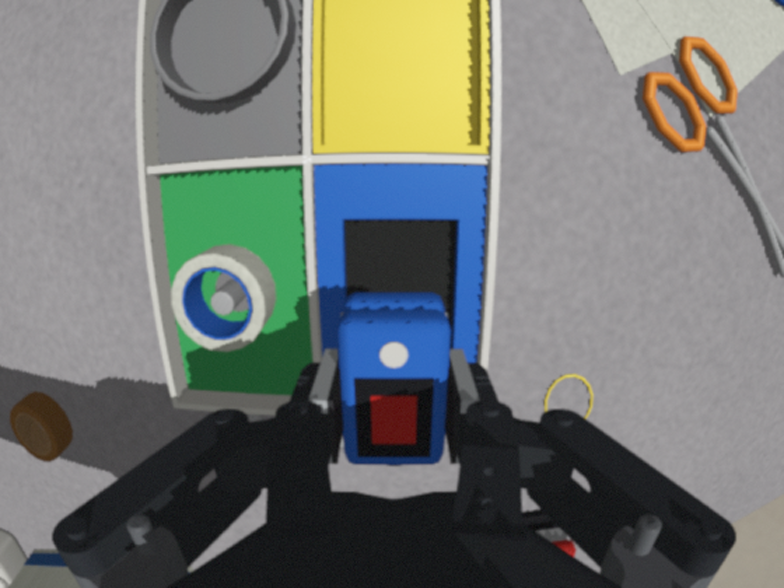

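```bash
python3 - <<'E'
from h import *
w=lambda p:(np.array(p)+.5)/1.4-.5
P=at('w6',[w((344,219)),w((458,219))],20); a=-.2956
u=np.array([np.cos(a),np.sin(a),0]); print(P.round(1),(P.mean(0)+41*u).round(1))
R=at('w6',[w((307,160)),w((148,168)),w((491,158))],26); print(R.round(1))
print('oxi top',at('w6',[w((342,322)),w((447,322)),w((442,462)),w((346,462))],108-9.9+32).mean(0))
print('w4 pocket',at('w4',[w(p) for p in[(318,58),(469,58),(468,164),(318,164)]],20).mean(0), 'mid',at('w4',[w((265,199))],26))
E
```

```text
[[569.5 200.   20. ]
 [586.5 255.9  20. ]] [617.3 216.   20. ]
[[535.  192.5  26. ]
 [507.2 107.2  26. ]
 [560.4 279.6  26. ]]
oxi top [613.76410684 213.31615849 130.1       ]
w4 pocket [617.15893391 215.11457075  20.        ] mid [[537.52781583 190.67381806  26.        ]]
```

{"name": "carry_out", "arguments": {"deltas": [0,0,0,-0.002,0.0025,0.03,1,0,0,0,0,0,0.03,1,0,0,0,0,0,0.017,1,0,0,0,0,0,0.007,1,0,0,0,0,0,0.001,1,0,0,0,0,0,0,1,0,0,0,0,0,0,1]}}

```text
clock: 15.28
eef_pos: [619.1, 214.7, 24.4]
tool_rot: [3.141, 0.0, 2.847]
force: [0.3, -0.5, -1.0]
width: 32.9
gripper_force: 59.9
```

{"name": "carry_out", "arguments": {"deltas": [0,0,0,0,0,0.001,1,0,0,0,0,0,0.001,1,0,0,0,0,0,0,1,0,0,0,0,0,0,1]}}

```text
clock: 15.78
eef_pos: [618.5, 214.5, 21.5]
tool_rot: [-3.141, -0.001, 2.847]
force: [0.6, 0.7, 0.8]
width: 32.8
gripper_force: 59.9
```

{"name": "carry_out", "arguments": {"deltas": [0,0,0,0,0,0.001,1,0,0,0,0,0,0,1,0,0,0,0,0,0,1]}}

```text
clock: 16.15
eef_pos: [618.5, 214.5, 20.5]
tool_rot: [-3.141, -0.001, 2.847]
force: [0.0, 0.3, -1.0]
width: 33.3
gripper_force: 59.9
```

{"name": "carry_out", "arguments": {"deltas": [0,0,0,0,0,0.001,1,0,0,0,0,0,0,1,0,0,0,0,0,0,1]}}

```text
clock: 16.52
eef_pos: [618.6, 214.5, 19.9]
tool_rot: [-3.141, -0.001, 2.847]
force: [-1.3, -0.7, 4.4]
width: 33.1
gripper_force: 60.5
```

{"name": "carry_out", "arguments": {"deltas": [0,0,0,0,0,0,0.1,0,0,0,0,0,0,-0.1,0,0,0,0,0,0,-0.15,0,0,0,0,0,0,-0.15,0,0,0,0,0,-0.01,-0.15,0,0,0,0,0,-0.03,-0.15,0,0,0,0,0,-0.04,-0.4,0,0,0,0,0,-0.03,-1,0,0,0,0,0,0,-1,0,0,0,0,0,0,-1]}}

```text
clock: 17.77
eef_pos: [618.4, 214.0, 129.3]
tool_rot: [-3.14, -0.001, 2.847]
force: [0.6, -0.6, -0.5]
width: 85.7
gripper_force: 0.0
```

```bash
python3 - <<'E'
from h import *
shot('w7')
im=cv2.resize(cv2.imread('pics/w7.png'),(784,588),interpolation=cv2.INTER_CUBIC)[:450,120:520]; cv2.imwrite('pics/w7b.png',im)
s=ctrl.read_state();p=s['eef_pos'];y=s['tool_rot'][2]
d=np.array((574.6,-391.6))-p[:2];print('dx,dy',np.cos(y)*d[0]+np.sin(y)*d[1],np.sin(y)*d[0]-np.cos(y)*d[1])
E
```

```text
17.77 [618.4 214.  129.3] [-1.7992e+02 -6.0000e-02  1.6313e+02] 85.7 [ 0.6 -0.6 -0.5]
dx,dy -133.9974157316145 -592.0836132986766
```

View pics/w7b.png

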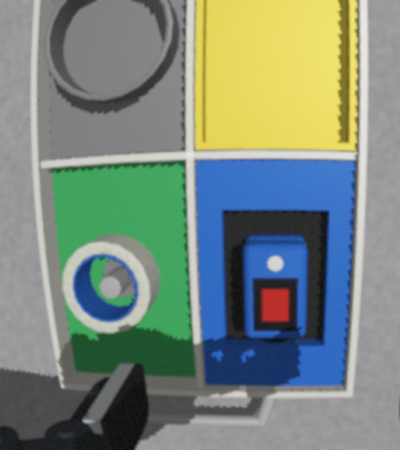

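Oximeter lies flat in the pocket at crop (275,288), aligned. Next: thermometer.

{"name": "carry_out", "arguments": {"deltas": [0,0,0,-0.011,-0.049,0,-1,0,0,0,-0.011,-0.049,0,-1,0,0,0,-0.011,-0.049,0,-1,0,0,0,-0.011,-0.049,0,-1,0,0,0,-0.011,-0.049,0,-1,0,0,0,-0.011,-0.049,0,-1,0,0,0,-0.011,-0.05,0,-1,0,0,0,-0.011,-0.05,0,-1,0,0,0,-0.011,-0.05,0,-1,0,0,0,-0.011,-0.05,0,-1,0,0,0,-0.012,-0.049,0,-1,0,0,0,-0.012,-0.049,0,-1]}}

```text
clock: 19.32
eef_pos: [574.1, -392.4, 128.3]
tool_rot: [-3.142, -0.003, 2.847]
force: [0.6, -0.7, -0.3]
width: 85.4
gripper_force: 0.0
```

{"name": "carry_out", "arguments": {"deltas": [0,0,8.2,0,0,0,-1,0,0,8.2,0,0,0,-1,0,0,8.2,0,0,0,-1,0,0,8,0,0,0,-1,0,0,0,0,0,0,-1,0,0,0,0,0,0,-1]}}

```text
clock: 20.08
eef_pos: [574.8, -390.7, 129.0]
tool_rot: [-3.14, -0.002, 2.281]
force: [-0.0, 0.4, 0.5]
width: 85.4
gripper_force: 0.0
```

```bash
python3 - <<'E'
from h import *
shot('w8')
im=cv2.imread('pics/w8.png'); hsv=cv2.cvtColor(im,cv2.COLOR_BGR2HSV).astype(int)
for n,lo,hi,z in(('green',65,88,35),('blue',105,125,35)):
    m=((hsv[...,0]>lo)&(hsv[...,0]<hi)&(hsv[...,1]>90)&(hsv[...,2]>60)).astype(np.uint8)
    k,l,st,ce=cv2.connectedComponentsWithStats(m)
    for i in range(1,k):
        if st[i,4]>60: print(n,st[i],ce[i].round(1),at('w8',[ce[i]],z).round(1))
# bright white body contour
m=((hsv[...,1]<40)&(hsv[...,2]>185)).astype(np.uint8); k,l,st,ce=cv2.connectedComponentsWithStats(m)
for i in range(1,k):
    if st[i,4]>300:
        pts=np.argwhere(l==i)[:,::-1]; r=cv2.minAreaRect(pts.astype(np.float32)); print('white',st[i],r)
t=np.radians(-49.5)
print('pred',wproj('w8',[[574.6+x*np.cos(t)-y*np.sin(t),-391.6+x*np.sin(t)+y*np.cos(t),z] for x,y,z in((-56,-19,35),(-56,19,35),(26,19,35),(26,-19,35),(56,15,28),(56,-15,28))]).round(0))
E
```

```text
20.07 [ 574.8 -390.7  129. ] [-1.7992e+02 -9.0000e-02  1.3068e+02] 85.4 [-0.   0.4  0.5]
green [ 265  190   29   37 1060] [279.1 207.9] [[ 573.5 -391.1   35. ]]
blue [271 160  15  15 174] [278.5 166.8] [[ 552.5 -367.3   35. ]]
blue [ 499  185   61   97 1240] [531.7 234. ] [[ 782.1 -248.6   35. ]]
blue [255 235  49   8 325] [279.6 239.1] [[ 590.6 -410.5   35. ]]
white [439  71  35  20 354] ((454.76068115234375, 78.83280181884766), (17.329214096069336, 32.39105224609375), 68.62937927246094)
white [ 104   86   33   48 1119] ((118.00001525878906, 108.00000762939453), (32.199378967285156, 46.51021194458008), 26.56505012512207)
white [ 256  140   46   96 2461] ((278.5, 187.5), (95.0, 45.0), 90.0)
white [ 30 211  36  41 345] ((45.781436920166016, 231.22805786132812), (50.77983856201172, 8.754107475280762), 43.78112030029297)
white [265 243  32  27 818] ((280.5, 256.0), (26.0, 31.0), 90.0)
white [536 268  24  60 762] ((547.5, 297.5), (59.0, 23.0), 90.0)
white [466 290  33  27 325] ((485.5257263183594, 299.74322509765625), (34.16292190551758, 22.637372970581055), 18.970407485961914)
pred [[254. 136.]
 [306. 136.]
 [304. 241.]
 [256. 240.]
 [297. 270.]
 [262. 270.]]
```

Colour blobs confirm alignment within ~1° and 1 mm; descend and grip.

{"name": "carry_out", "arguments": {"deltas": [0,0,-0.9,0,0,0.035,-1,0,0,0,0,0,0.04,-1,0,0,0,0,0,0.03,-1,0,0,0,0,0,0.013,-1,0,0,0,0,0,0.006,-1,0,0,0,0,0,0,1,0,0,0,0,0,0,1,0,0,0,0,0,0,1,0,0,0,0,0,0,1,0,0,0,0,0,0,1,0,0,0,0,0,0,1]}}

```text
clock: 21.5
eef_pos: [575.9, -391.5, 7.2]
tool_rot: [-3.141, 0.002, 2.294]
force: [-1.0, -1.4, 6.1]
width: 37.3
gripper_force: 62.6
```

{"name": "carry_out", "arguments": {"deltas": [0,0,0,0,0,-0.02,1,0,0,0,0,0,-0.04,1,0,0,0,0,0,-0.05,1,0,0,0,0,0,-0.02,1,0,0,0,0,0,0,1]}}

```text
clock: 22.12
eef_pos: [575.8, -391.3, 137.5]
tool_rot: [-3.141, 0.002, 2.294]
force: [-1.0, 0.3, -2.1]
width: 36.9
gripper_force: 61.9
```

```bash
python3 - <<'E'
from h import *
s=ctrl.read_state();p=s['eef_pos'];y=s['tool_rot'][2]; print(p,np.degrees(s['tool_rot']))
d=np.array((480.2,255.5))-p[:2];print('dx,dy',np.cos(y)*d[0]+np.sin(y)*d[1],np.sin(y)*d[0]-np.cos(y)*d[1])
E
```

```text
[ 575.77077164 -391.26963925  137.50968769] [-1.79971233e+02  1.31638702e-01  1.31426347e+02]
dx,dy 548.187379579488 356.2798556147723
```

{"name": "carry_out", "arguments": {"deltas": [0,0,0,0.022,0.014,0,1,0,0,0,0.042,0.028,0,1,0,0,0,0.043,0.028,0,1,0,0,0,0.043,0.028,0,1,0,0,0,0.043,0.028,0,1,0,0,0,0.043,0.028,0,1,0,0,0,0.043,0.028,0,1,0,0,0,0.043,0.028,0,1,0,0,0,0.043,0.028,0,1,0,0,0,0.043,0.028,0,1,0,0,0,0.043,0.028,0,1,0,0,0,0.042,0.027,0,1]}}

```text
clock: 23.62
eef_pos: [488.0, 191.9, 133.9]
tool_rot: [-3.137, -0.002, 2.294]
force: [-0.5, 0.4, -1.0]
width: 37.1
gripper_force: 61.9
```

{"name": "carry_out", "arguments": {"deltas": [0,0,0,0.034,0.022,0,1,0,0,0,0.021,0.013,0,1,0,0,-8,0,0,0,1,0,0,-8,0,0,0,1,0,0,-8,0,0,0,1,0,0,-7.6,0,0,0,1,0,0,0,0,0,0,1,0,0,0,0,0,0,1]}}

```text
clock: 24.62
eef_pos: [478.9, 254.9, 134.7]
tool_rot: [-3.14, -0.002, 2.843]
force: [0.8, -0.5, -1.1]
width: 37.1
gripper_force: 61.8
```

```bash
python3 - <<'E'
from h import *
shot('w9')
im=cv2.imread('pics/w9.png'); hsv=cv2.cvtColor(im,cv2.COLOR_BGR2HSV).astype(int)
m=((hsv[...,0]>22)&(hsv[...,0]<34)&(hsv[...,1]>110)&(hsv[...,2]>90)).astype(np.uint8)
k,l,st,ce=cv2.connectedComponentsWithStats(m)
for i in range(1,k):
    if st[i,4]>200: print('yellow',st[i],ce[i].round(1)); 
i=1+np.argmax(st[1:,4])
for r in range(st[i,1],st[i,1]+st[i,3],12):
    c=np.flatnonzero(l[r]==i)
    if len(c): print(r,c[0],c[-1],at('w9',[(c[0],r),(c[-1],r)],22).round(1).tolist())
for n,lo,hi in(('green',65,88),('blue',105,125)):
    m=((hsv[...,0]>lo)&(hsv[...,0]<hi)&(hsv[...,1]>90)&(hsv[...,2]>60)).astype(np.uint8)
    k,l,st,ce=cv2.connectedComponentsWithStats(m)
    for i in range(1,k):
        if st[i,4]>100: print(n,st[i],ce[i].round(1),at('w9',[ce[i]],165).round(1))
a=-.2956;c,s=np.cos(a),np.sin(a)
for tx,ty in((535.6,188),(535.6,191)):
    print([(wproj('w9',[tx+c*x-s*y,ty+s*x+c*y,22])).round(0).tolist() for x,y in((-72-65,47-40),(-72-65,47+40),(-72+65,47-40),(-72+65,47+40))])
E
```

```text
24.62 [478.9 254.9 134.7] [-1.7988e+02 -1.3000e-01  1.6290e+02] 37.1 [ 0.8 -0.5 -1.1]
yellow [ 229  116  112  134 5764] [289.4 146.8]
116 236 324 [[402.2, 242.2, 22.0], [422.4, 307.8, 22.0]]
128 229 340 [[409.5, 233.9, 22.0], [435.0, 317.4, 22.0]]
140 229 340 [[418.6, 230.9, 22.0], [444.2, 314.9, 22.0]]
152 230 339 [[427.9, 228.6, 22.0], [453.3, 311.5, 22.0]]
164 230 339 [[437.1, 225.5, 22.0], [462.7, 309.0, 22.0]]
176 231 338 [[446.7, 223.0, 22.0], [472.0, 305.7, 22.0]]
188 231 338 [[456.1, 219.7, 22.0], [481.7, 303.2, 22.0]]
200 232 337 [[466.0, 217.1, 22.0], [491.3, 299.9, 22.0]]
212 232 336 [[475.8, 213.6, 22.0], [501.2, 296.5, 22.0]]
224 329 336 [[509.8, 288.2, 22.0], [511.6, 293.9, 22.0]]
236 329 335 [[520.4, 285.5, 22.0], [522.0, 290.5, 22.0]]
248 328 334 [[531.1, 281.9, 22.0], [532.7, 287.0, 22.0]]
green [ 255  264   53   58 2870] [280.8 291.8] [[475.1 256.7 165. ]]
green [147 277  57  25 891] [174.3 286.8] [[461.2 214.4 165. ]]
green [168 358  21  13 177] [178.6 365.4] [[504.4 195.  165. ]]
blue [451  81  95  57 851] [496.9 107.4] [[426.6 361.2 165. ]]
blue [265 208  32  30 733] [280.7 222.5] [[446.5 265.4 165. ]]
blue [ 238  312   90   40 1154] [286.2 338.9] [[499.9 251.5 165. ]]
[[[229.0, 124.0]], [[331.0, 124.0]], [[236.0, 273.0]], [[325.0, 273.0]]]
[[[232.0, 123.0]], [[334.0, 123.0]], [[239.0, 272.0]], [[328.0, 272.0]]]
```

{"name": "carry_out", "arguments": {"deltas": [0,0,0,-0.001,0.002,0.03,1,0,0,0,0,0,0.04,1,0,0,0,0,0,0.025,1,0,0,0,0,0,0.013,1,0,0,0,0,0,0.004,1,0,0,0,0,0,0,1,0,0,0,0,0,0,1]}}

```text
clock: 25.55
eef_pos: [481.4, 257.5, 24.5]
tool_rot: [3.141, 0.0, 2.845]
force: [-0.4, -1.2, -0.3]
width: 37.1
gripper_force: 61.9
```

{"name": "carry_out", "arguments": {"deltas": [0,0,0,0,0,0.001,1,0,0,0,0,0,0.001,1,0,0,0,0,0,0,1,0,0,0,0,0,0,1]}}

```text
clock: 26.05
eef_pos: [480.8, 257.1, 21.6]
tool_rot: [-3.141, -0.001, 2.845]
force: [-0.3, -0.1, -1.1]
width: 36.9
gripper_force: 61.9
```

{"name": "carry_out", "arguments": {"deltas": [0,0,0,0,0,0.0015,1,0,0,0,0,0,0.001,1,0,0,0,0,0,0,1,0,0,0,0,0,0,1]}}

```text
clock: 26.55
eef_pos: [480.8, 257.1, 19.1]
tool_rot: [-3.141, -0.001, 2.845]
force: [-0.3, 0.6, -1.5]
width: 36.7
gripper_force: 61.9
```

{"name": "carry_out", "arguments": {"deltas": [0,0,0,0,0,0.001,1,0,0,0,0,0,0,1,0,0,0,0,0,0,1]}}

```text
clock: 26.92
eef_pos: [480.8, 257.1, 18.1]
tool_rot: [-3.141, -0.001, 2.846]
force: [-0.6, -0.1, -1.2]
width: 37.3
gripper_force: 61.9
```

{"name": "carry_out", "arguments": {"deltas": [0,0,0,0,0,0.001,1,0,0,0,0,0,0,1,0,0,0,0,0,0,1]}}

```text
clock: 27.3
eef_pos: [480.9, 257.1, 17.2]
tool_rot: [-3.141, -0.001, 2.845]
force: [0.5, 0.0, -0.2]
width: 37.1
gripper_force: 62.1
```

{"name": "carry_out", "arguments": {"deltas": [0,0,0,0,0,0.0005,1,0,0,0,0,0,0,1,0,0,0,0,0,0,1]}}

```text
clock: 27.68
eef_pos: [480.9, 257.2, 17.1]
tool_rot: [-3.141, -0.0, 2.846]
force: [-2.0, -0.9, 5.2]
width: 37.2
gripper_force: 62.6
```

{"name": "carry_out", "arguments": {"deltas": [0,0,0,0,0,0,0.1,0,0,0,0,0,0,-0.05,0,0,0,0,0,0,-0.08,0,0,0,0,0,0,-0.08,0,0,0,0,0,-0.01,-0.08,0,0,0,0,0,-0.03,-0.08,0,0,0,0,0,-0.04,-0.3,0,0,0,0,0,-0.04,-1,0,0,0,0,0,0,-1,0,0,0,0,0,0,-1]}}

```text
clock: 28.92
eef_pos: [480.8, 256.6, 136.6]
tool_rot: [-3.14, -0.001, 2.845]
force: [-0.0, -0.6, -0.0]
width: 85.4
gripper_force: 0.0
```

{"name": "carry_out", "arguments": {"deltas": [0,0,10.5,0,0,-0.01,-1,0,0,10.5,0,0,-0.01,-1,0,0,10.5,0,0,-0.01,-1,0,0,10.5,0,0,-0.01,-1,0,0,10.5,0,0,0,-1,0,0,10.5,0,0,0,-1,0,0,0,0,0,0,-1]}}

```text
clock: 29.8
eef_pos: [480.3, 256.7, 175.6]
tool_rot: [-3.139, 0.002, 1.748]
force: [0.1, 1.0, -0.5]
width: 85.7
gripper_force: 0.0
```

```bash
python3 - <<'E'
from h import *
shot('w10')
im=cv2.imread('pics/w10.png'); hsv=cv2.cvtColor(im,cv2.COLOR_BGR2HSV).astype(int)
for n,lo,hi in(('green',65,88),('blue',105,125)):
    m=((hsv[...,0]>lo)&(hsv[...,0]<hi)&(hsv[...,1]>90)&(hsv[...,2]>60)).astype(np.uint8)
    k,l,st,ce=cv2.connectedComponentsWithStats(m)
    for i in range(1,k):
        if st[i,4]>60: print(n,st[i],ce[i].round(1),at('w10',[ce[i]],45).round(1))
s=ctrl.read_state();p=s['eef_pos'];y=s['tool_rot'][2]
d=np.array((446.5,-393.5))-p[:2];print('dx,dy',np.cos(y)*d[0]+np.sin(y)*d[1],np.sin(y)*d[0]-np.cos(y)*d[1])
E
```

```text
29.8 [480.3 256.7 175.6] [-1.7983e+02  1.0000e-01  1.0016e+02] 85.7 [ 0.1  1.  -0.5]
green [262 176  40  36 833] [281.4 193.7] [[480.1 258.2  45. ]]
green [ 289  263   84   72 2586] [326.4 296.5] [[543. 162.  45.]]
green [359 323  27  27 244] [374.5 338.3] [[611.4 113.6  45. ]]
blue [243 172  12  12 123] [248.5 177.6] [[449.6 267.4  45. ]]
blue [296 181  25  45 281] [308.7 204.4] [[505.4 252.9  45. ]]
blue [ 328  184  139  115 6343] [396.1 239.9] [[595.6 233.2  45. ]]
blue [339 313  35  26 422] [357. 329.] [[586.8 124.9  45. ]]
blue [430 399  33  15 266] [446.1 405.8] [[779.9 -17.4  45. ]]
dx,dy -633.8918255800046 -149.065908087266
```

{"name": "carry_out", "arguments": {"deltas": [0,0,0,-0.053,-0.0125,0,-1,0,0,0,-0.053,-0.0125,0,-1,0,0,0,-0.053,-0.0125,0,-1,0,0,0,-0.053,-0.0125,0,-1,0,0,0,-0.053,-0.0125,0,-1,0,0,0,-0.053,-0.0125,0,-1,0,0,0,-0.053,-0.0125,0,-1,0,0,0,-0.053,-0.0125,0,-1,0,0,0,-0.053,-0.0125,0,-1,0,0,0,-0.053,-0.0125,0,-1,0,0,0,-0.053,-0.012,0,-1,0,0,0,-0.051,-0.012,0,-1]}}

```text
clock: 31.35
eef_pos: [444.0, -394.9, 176.2]
tool_rot: [-3.14, -0.001, 1.749]
force: [0.6, 0.1, 0.4]
width: 85.5
gripper_force: 0.0
```

{"name": "carry_out", "arguments": {"deltas": [0,0,0,0,0,0.02,-1,0,0,0,0,0,0.02,-1,0,0,0,0,0,0,-1,0,0,0,0,0,0,-1]}}

```text
clock: 31.85
eef_pos: [445.0, -393.0, 137.2]
tool_rot: [-3.141, 0.0, 1.747]
force: [-0.3, -0.3, 0.6]
width: 85.8
gripper_force: 0.0
```

```bash
python3 - <<'E'
from h import *
shot('w11')
im=cv2.imread('pics/w11.png'); hsv=cv2.cvtColor(im,cv2.COLOR_BGR2HSV).astype(int)
m=((hsv[...,0]>92)&(hsv[...,0]<112)&(hsv[...,1]>90)&(hsv[...,2]>50)).astype(np.uint8)
k,l,st,ce=cv2.connectedComponentsWithStats(m)
for i in range(1,k):
    if st[i,4]>80: print('blue',st[i],ce[i].round(1))
i=1+np.argmax(st[1:,4]); x,y,w,h=st[i,:4]; 
for r in range(y,y+h,5):
    c=np.flatnonzero(l[r]==i); print(r,c[0],c[-1])
t=np.linspace(0,2*np.pi,60)
for z,R in((0,21),(56,21),(66,12.5),(84,12)):
    q=wproj('w11',np.c_[446.5+R*np.cos(t),-393.5+R*np.sin(t),0*t+z]); print(z,q.min(0).round(1),q.max(0).round(1))
E
```

```text
31.85 [ 445.  -393.   137.2] [-179.96    0.    100.12] 85.8 [-0.3 -0.3  0.6]
blue [ 254  184   56   48 1290] [281.7 202.4]
184 276 289
189 266 298
194 260 302
199 258 306
204 255 307
209 255 309
214 254 309
219 255 308
224 257 307
229 260 303
0 [259.1 171.4] [306.2 216.8]
56 [254.1 186.7] [311.8 241.3]
66 [265.2 202.2] [301. 236.]
84 [264.6 211.1] [301.8 245.8]
```

Blue shoulder at cols 254–309 is centred on the tool (281). Descend and grip the bottle.

{"name": "carry_out", "arguments": {"deltas": [0,0,0,0,0,0.025,-1,0,0,0,0,0,0.035,-1,0,0,0,0,0,0.035,-1,0,0,0,0,0,0.016,-1,0,0,0,0,0,0.006,-1,0,0,0,0,0,0,0.2,0,0,0,0,0,0,0.2,0,0,0,0,0,0,1,0,0,0,0,0,0,1,0,0,0,0,0,0,1,0,0,0,0,0,0,1]}}

```text
clock: 33.28
eef_pos: [445.4, -393.7, 21.3]
tool_rot: [3.141, 0.002, 1.746]
force: [0.0, 0.3, 6.1]
width: 40.6
gripper_force: 60.7
```

{"name": "carry_out", "arguments": {"deltas": [0,0,0,0,0,-0.015,1,0,0,0,0,0,-0.03,1,0,0,0,0,0,-0.04,1,0,0,0,0,0,-0.015,1,0,0,0,0,0,0,1,0,0,0,0,0,0,1]}}

```text
clock: 34.02
eef_pos: [443.6, -392.8, 118.7]
tool_rot: [-3.139, -0.001, 1.746]
force: [-0.0, 0.4, -1.7]
width: 40.6
gripper_force: 60.6
```

```bash
python3 - <<'E'
from h import *
s=ctrl.read_state();p=s['eef_pos'];y=s['tool_rot'][2]; print(p,np.degrees(s['tool_rot']))
d=np.array((453.1,165.8))-p[:2];print('dx,dy',np.cos(y)*d[0]+np.sin(y)*d[1],np.sin(y)*d[0]-np.cos(y)*d[1])
E
```

```text
[ 443.635965   -392.78479657  118.72826551] [-1.79834383e+02 -7.26507494e-02  1.00028285e+02]
dx,dy 548.4026742384524 106.58822543967253
```

{"name": "carry_out", "arguments": {"deltas": [0,0,0,0.025,0.005,0,1,0,0,0,0.042,0.008,0,1,0,0,0,0.042,0.008,0,1,0,0,0,0.042,0.008,0,1,0,0,0,0.042,0.008,0,1,0,0,0,0.042,0.008,0,1,0,0,0,0.042,0.008,0,1,0,0,0,0.042,0.008,0,1,0,0,0,0.042,0.008,0,1,0,0,0,0.042,0.008,0,1,0,0,0,0.042,0.009,0,1,0,0,0,0.042,0.009,0,1]}}

```text
clock: 35.52
eef_pos: [452.5, 104.1, 118.6]
tool_rot: [-3.138, 0.0, 1.746]
force: [0.6, 0.3, -0.5]
width: 40.6
gripper_force: 60.6
```

{"name": "carry_out", "arguments": {"deltas": [0,0,0,0.036,0.007,0,1,0,0,0,0.018,0.004,0,1,0,0,0,0.007,0.001,0,1,0,0,0,0,0,0,1,0,0,0,0,0,0,1]}}

```text
clock: 36.15
eef_pos: [454.4, 163.7, 119.3]
tool_rot: [-3.139, 0.001, 1.744]
force: [0.1, -0.1, -1.1]
width: 40.6
gripper_force: 60.6
```

```bash
python3 - <<'E'
from h import *
shot('w12')
s=ctrl.read_state();p=s['eef_pos'];y=s['tool_rot'][2]
d=np.array((453.3,166))-p[:2];print('dx,dy',np.cos(y)*d[0]+np.sin(y)*d[1],np.sin(y)*d[0]-np.cos(y)*d[1])
im=cv2.imread('pics/w12.png')
t=np.linspace(0,2*np.pi,40)
for z,R in((30,35),(30,39)):
    for q in wproj('w12',np.c_[453.3+R*np.cos(t),166+R*np.sin(t),0*t+z]): cv2.circle(im,tuple(int(round(v*16)) for v in q),8,(0,0,255),-1,shift=4)
cv2.imwrite('pics/w12b.png',cv2.resize(im,(784,588),interpolation=cv2.INTER_CUBIC))
E
```

```text
36.15 [454.4 163.7 119.3] [-1.7987e+02  7.0000e-02  9.9940e+01] 40.6 [ 0.1 -0.1 -1.1]
dx,dy 2.417633122102044 -0.7684725044632825
```

View pics/w12b.png

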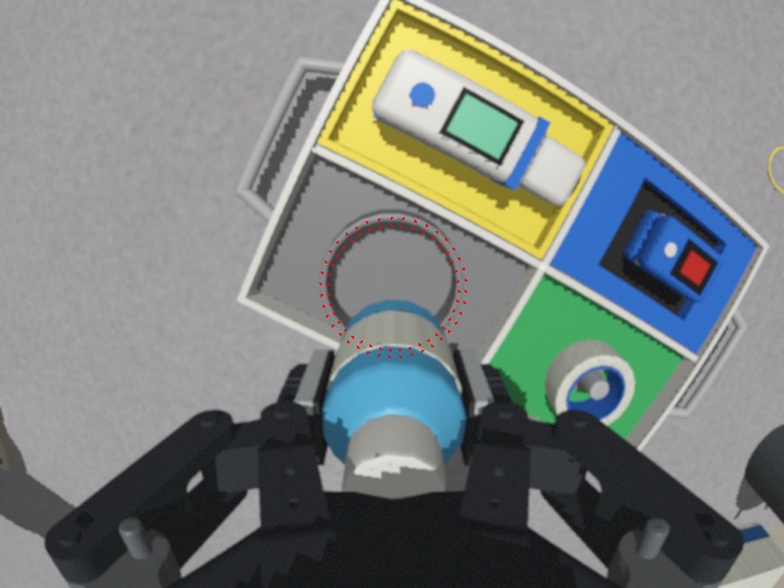

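Picture: thermometer, oximeter and tape all sit right; the cup ring (395,285) matches the overlay to a few mm. Lower the bottle.

{"name": "carry_out", "arguments": {"deltas": [0,0,0,0.003,-0.001,0.025,1,0,0,0,0,0,0.03,1,0,0,0,0,0,0.018,1,0,0,0,0,0,0.008,1,0,0,0,0,0,0.003,1,0,0,0,0,0,0,1,0,0,0,0,0,0,1]}}

```text
clock: 37.08
eef_pos: [453.4, 168.0, 36.3]
tool_rot: [3.142, -0.0, 1.746]
force: [1.5, -0.6, -1.0]
width: 40.6
gripper_force: 60.7
```

{"name": "carry_out", "arguments": {"deltas": [0,0,0,0,0,0.0015,1,0,0,0,0,0,0,1,0,0,0,0,0,0,1]}}

```text
clock: 37.45
eef_pos: [453.0, 167.9, 34.2]
tool_rot: [-3.141, 0.0, 1.746]
force: [0.4, -0.5, -1.1]
width: 40.9
gripper_force: 60.7
```

{"name": "carry_out", "arguments": {"deltas": [0,0,0,0,0,0.0015,1,0,0,0,0,0,0,1,0,0,0,0,0,0,1]}}

```text
clock: 37.83
eef_pos: [452.9, 167.9, 32.7]
tool_rot: [-3.14, 0.0, 1.746]
force: [0.0, 0.0, -0.9]
width: 40.7
gripper_force: 60.7
```

{"name": "carry_out", "arguments": {"deltas": [0,0,0,0,0,0.001,1,0,0,0,0,0,0,1,0,0,0,0,0,0,1]}}

```text
clock: 38.2
eef_pos: [453.0, 167.9, 31.7]
tool_rot: [-3.14, 0.0, 1.746]
force: [0.5, 1.4, -0.8]
width: 40.4
gripper_force: 60.7
```

{"name": "carry_out", "arguments": {"deltas": [0,0,0,0,0,0.0005,1,0,0,0,0,0,0,1,0,0,0,0,0,0,1]}}

```text
clock: 38.58
eef_pos: [453.0, 167.9, 31.3]
tool_rot: [-3.141, 0.0, 1.746]
force: [-0.8, -0.1, 0.9]
width: 40.8
gripper_force: 61.0
```

{"name": "carry_out", "arguments": {"deltas": [0,0,0,0,0,0.0005,1,0,0,0,0,0,0,1,0,0,0,0,0,0,0.0,0,0,0,0,0,0,-0.3,0,0,0,0,0,0,-0.6,0,0,0,0,0,0,-0.7,0,0,0,0,0,-0.01,-0.7,0,0,0,0,0,-0.03,-0.7,0,0,0,0,0,-0.04,-0.7,0,0,0,0,0,-0.05,-0.7,0,0,0,-0.04,0,-0.03,-0.7,0,0,0,-0.05,0,0,-0.7]}}

```text
clock: 40.08
eef_pos: [470.6, 79.9, 193.9]
tool_rot: [3.136, -0.0, 1.749]
force: [0.7, -0.4, -0.5]
width: 72.6
gripper_force: 0.0
```

{"name": "carry_out", "arguments": {"deltas": [0,0,0,-0.06,0,0,-1,0,0,0,-0.06,0,0,-1,0,0,0,-0.05,0,0,-1,0,0,0,0,0,0,-1,0,0,0,0,0,0,-1]}}

```text
clock: 40.7
eef_pos: [498.2, -87.4, 191.2]
tool_rot: [-3.141, -0.0, 1.746]
force: [0.1, 0.4, 0.6]
width: 85.4
gripper_force: 0.0
```

```bash
python3 - <<'E'
from h import *
s=ctrl.read_state(); print(s['clock'],s['eef_pos'].round(1),s['force'].round(1))
T={n:cv2.cvtColor(ctrl.get_image(n),cv2.COLOR_RGB2BGR) for n in('top','side')}
for n in T: cv2.imwrite(f'pics/{n}F.png',T[n])
# numeric check: bottle's light blue in both views, against predictions of an upright bottle in the cup
t=np.linspace(0,2*np.pi,60)
for n,im in T.items():
    h=cv2.cvtColor(im,cv2.COLOR_BGR2HSV).astype(int)
    m=((h[...,0]>92)&(h[...,0]<109)&(h[...,1]>110)&(h[...,2]>70)).astype(np.uint8)
    k,l,st,ce=cv2.connectedComponentsWithStats(m)
    print(n,[(st[i].tolist(),ce[i].round(1).tolist()) for i in range(1,k) if st[i,4]>25])
    q=np.vstack([proj(C[n],np.c_[453.2+R*np.cos(t),167+R*np.sin(t),0*t+z]) for z,R in((10,21),(66,21))]); print('pred',q.min(0).round(0),q.max(0).round(0), 'cap top',proj(C[n],[453.2,167,94]).round(0))
    d=cv2.absdiff(im,cv2.imread(f'pics/{n}0.png')).max(2)
    for X in((642.5,-105,12),(613.1,-243.4,40)):
        u,v=proj(C[n],X)[0].astype(int); print('lookalike diff',d[v-12:v+12,u-12:u+12].mean().round(1))
E
```

```text
40.7 [498.2 -87.4 191.2] [0.1 0.4 0.6]
top [([157, 264, 22, 21, 155], [170.1, 276.2])]
pred [156. 263.] [184. 286.] cap top [[164. 273.]]
lookalike diff 56.9
lookalike diff 50.2
side [([216, 294, 26, 21, 335], [228.7, 305.0]), ([221, 324, 21, 7, 60], [230.7, 327.8])]
pred [214. 290.] [243. 333.] cap top [[226. 288.]]
lookalike diff 9.7
lookalike diff 20.7
```

```bash
python3 - <<'E'
from h import *
for f in('side0','sideF'):
    im=cv2.imread(f'pics/{f}.png'); h=cv2.cvtColor(im,cv2.COLOR_BGR2HSV).astype(int)
    m=((h[...,0]>4)&(h[...,0]<17)&(h[...,1]>110)&(h[...,2]>40)).astype(np.uint8)[150:220,235:320]
    k,l,st,ce=cv2.connectedComponentsWithStats(m)
    print(f,[(st[i].tolist(),ce[i].round(1).tolist()) for i in range(1,k) if st[i,4]>15])
E
```

```text
side0 [([62, 5, 10, 10, 69], [66.3, 9.9]), ([58, 23, 16, 12, 143], [65.5, 28.9]), ([8, 42, 23, 20, 252], [18.6, 52.0])]
sideF [([62, 5, 9, 10, 65], [66.1, 10.1]), ([58, 23, 17, 12, 148], [65.5, 28.7]), ([8, 42, 22, 20, 250], [18.7, 52.2])]
```

Look-alikes have not moved and all four things are in place; handing in.

```bash
python3 -c "
from cell import ctrl
print(ctrl.finish_job())"
```

```text
the job is handed in; nothing more can be done
None
```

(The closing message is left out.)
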